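# Rake a heap of rock lumps into an even layer

### The arm

A 6-joint arm with a two-finger parallel gripper is mounted at the origin on a cart in front of the work surface, level with it; the furniture and walls round the work are solid. World frame = base frame: x ahead of the robot, y to its left, z up, the work surface at z = 0. Lengths are in m, angles in degrees, forces in N, time in s.
With the tool pointing down it reaches from about 0.325 to 0.85 m from the base axis. Payload 15.5 kg.
Tool frame: the origin (TCP) lies at the very end of the fingers, on their centre line; the grasp point (between the pads) lies arm.grip_depth behind it (arm.grip_depth is the distance from the TCP to the grasp point, in m); z points along the fingers, y is the line along which they close (so a half turn about z gives the same grasp; the last joint's range is limited). The gripper opens to 91 mm and grips with 3 to 60 N. Pads are 32 mm wide; open, the fingers measure 118 mm over their backs; the gripper's body (76 mm by 178 mm) begins 60 mm behind the grasp point.
Start: joints at [67.695, 28.281, 77.091, -0, 74.628, -5.472], TCP at [0.181, 0.598, 0.214] pointing down, gripper open.
Joint ranges: [-166.48, 166.48], [-47.26, 123.95], [12.59, 153.08], [-70.14, 250.14], [6.76, 159.57], [-176.63, 176.63]. Speed limits (degrees/s): [108.29, 108.29, 147.25, 172.46, 172.46, 172.46].

### API

Orientations are given as a 3x3 rotation matrix whose columns are the frame's x, y, z axes.
In Python, from rig import arm gives the robot as it stands. Calls block until the motion is done:
- arm.move_to(position, orientation): joint-space move of the TCP to a pose.
- arm.move_l(position, orientation=None, feed=0.15): straight line of the TCP; orientation=None keeps the orientation; feed is the mean speed in m/s.
- arm.move_joints(angles): joint-space move.
- arm.grip(opening): finger opening in m; the grip force is fixed at half the most; returns when the fingers have stopped.
- arm.sleep(seconds).
- arm.solve_ik(position, orientation): joint angles nearest the present ones, or None.
- arm.snapshot(name): name is "scene" or "top" or "wrist"; returns the picture (420x560x3 uint8, red, green, blue); there is no depth.
- arm.get_calibration(name): a dict with "intrinsics" (3x3 intrinsics, pixels), "cam_to_world" (4x4, takes a point from camera to world coordinates). Camera axes: x right, y down, z forward; pixel columns grow to the right and rows downward; lengths in m; the calibration is good to about 2 mm. A picture is of the moment at which its call begins: read the wrist's pose just before it. get_calibration takes no time and is no camera call; for the wrist camera it gives the pose at the moment of the call.
A pose or a line that the arm cannot do raises arm.Unreachable and nothing moves.
- arm.sign_off(): hands the job in; it is judged then, once.
Readings, each from a call of its own:
- arm.current_t(): time.
- arm.current_joint_positions(): joint angles.
- arm.current_dq(): joint speeds.
- arm.current_tau(): joint torques, N m.
- arm.current_ee_pos(): TCP position.
- arm.current_tool_rot(): TCP orientation.
- arm.current_force(): force on the tool from outside, world axes, zero at the start.
- arm.current_torque(): the same for the moment, N m.
- arm.current_width(): finger opening in m.
- arm.current_grasp_force(): force on a finger pad.
Only numpy, scipy, OpenCV 4.12 (cv2) and the standard library are available. Lean on these libraries where they do the work, as an engineer would, in place of code of your own. Each camera call takes 0.05 s, during which the arm holds its last target. There are 200 camera calls.

### The job

Six rock lumps are heaped two deep at the far end of the drying tray. Take the hand rake from its rest and rake them out so that they lie one deep on the tray floor, spread over its whole length with no third of the tray left without a lump (the lines across the floor mark the thirds); touch the lumps with the rake only, keep them all in the tray, and leave the other things on the bench where they are. Then put the rake back in the fork of its rest as it was.

Things in the scene. Friction and masses are not known exactly. Their poses are not given: they have to be found in the camera images.
- drying_tray: Open aluminium tray, fixed on the worktop, 238 x 214 mm outside, 230 (x) x 206 mm (y) inside; floor 4 mm thick, walls 4 mm thick, 29 mm high with the rim wire. Origin: underside centre, at worktop level. x points along the tray away from the robot, y left. Two dark lines across the floor at x = -38 and +38 mm mark off the near, middle and far thirds.
- rake_rest: Fixed metal stand whose open fork carries the end of the rake's handle. Origin: underside of its 70 x 60 mm foot, straight below the fork. The slot runs along x, 30 mm long, floor at z = 67 mm, 25 mm wide and wider at the top; prongs up to z = 84 mm. With the rake at home its tine row is 180 mm and its grip point 75 mm in +x of this origin.
- rake: Loose hand rake, 0.16 kg, at the start level on its tine tips, handle in the fork. Origin: tine tips, middle of the row; x from handle to head, z up. Four 6 mm tines, 48 mm long, row 62 mm wide (y); the bar over them is 64 x 12 mm, top z = 60 mm. A neck leads to a level wooden handle 18 mm wide, 22 mm high, centre line z = 78 mm, x = -65 to -210 mm.
- rake_grip (a point): Point in the middle of the rake's handle section, 105 mm behind the tine row and 78 mm above the tine tips, near the balance point; axes as the rake's. Grasp here across the 18 mm width.
- lump_1_mid (a point): Centre of a grey rock lump, loose, flat-topped, eight-sided, 48 mm (its x) x 60 mm (its y) x 34 mm high, about 80 g (all six alike). At the start three lie side by side, 67 mm apart along the tray's y, on the floor of the far third, and three more on top of them, one on one; this one is in the lower row.
- lump_2_mid (a point): Centre of a grey rock lump, loose, flat-topped, eight-sided, 48 mm (its x) x 60 mm (its y) x 34 mm high, about 80 g (all six alike). At the start three lie side by side, 67 mm apart along the tray's y, on the floor of the far third, and three more on top of them, one on one; this one is in the lower row.
- lump_3_mid (a point): Centre of a grey rock lump, loose, flat-topped, eight-sided, 48 mm (its x) x 60 mm (its y) x 34 mm high, about 80 g (all six alike). At the start three lie side by side, 67 mm apart along the tray's y, on the floor of the far third, and three more on top of them, one on one; this one is in the lower row.
- lump_4_mid (a point): Centre of a grey rock lump, loose, flat-topped, eight-sided, 48 mm (its x) x 60 mm (its y) x 34 mm high, about 80 g (all six alike). At the start three lie side by side, 67 mm apart along the tray's y, on the floor of the far third, and three more on top of them, one on one; this one is in the upper row.
- lump_5_mid (a point): Centre of a grey rock lump, loose, flat-topped, eight-sided, 48 mm (its x) x 60 mm (its y) x 34 mm high, about 80 g (all six alike). At the start three lie side by side, 67 mm apart along the tray's y, on the floor of the far third, and three more on top of them, one on one; this one is in the upper row.
- lump_6_mid (a point): Centre of a grey rock lump, loose, flat-topped, eight-sided, 48 mm (its x) x 60 mm (its y) x 34 mm high, about 80 g (all six alike). At the start three lie side by side, 67 mm apart along the tray's y, on the floor of the far third, and three more on top of them, one on one; this one is in the upper row.
- pen_ref (a point): Bystander: felt pen, 135 mm, lying, loose; this point is at its underside centre.
- goggles_ref (a point): Bystander: safety glasses, 160 x 141 x 45 mm, loose; this point is at its underside centre.
- sanding_block_ref (a point): Bystander: brown abrasive block 40 x 68 x 24 mm, loose; this point is at its underside centre.
- petri_dish_ref (a point): Bystander: round dish 74 mm wide, 16 mm high, loose; this point is at its underside centre.
Not all that is in view belongs to the job. Leave any blue look-alike of the part that bears lump_3_mid alone.

How it is judged:
By the outcome, as a careful person would: the job done as asked, in the order asked, and still so for the second after the job is handed in, with the robot touching nothing.
It also fails if it takes over 67 s, if anything falls off the work surface, if the arm or the gripper's body presses on something with over 40 N, if the wrist force passes 120 N, or if a joint passes its speed limit or range.

## Working session

There is one attempt and no reset: what is moved stays moved. The work goes in short steps, each a Python script; the robot and the scene stay as the last script left them, time stands still between calls to the robot, and variables do not carry over. Pictures are saved under pics/ and viewed, at most 10 in all, crops included, and the job is handed in when it is done.

```bash
mkdir -p pics; ls; python3 - <<'E'
from rig import arm
import cv2,numpy as np
np.set_printoptions(precision=4,suppress=True)
print(arm.grip_depth,arm.current_tool_rot())
for n in("scene","top"):
    im=arm.snapshot(n); cv2.imwrite(f"pics/{n}0.png",cv2.resize(im[:,:,::-1],(800,600),interpolation=cv2.INTER_CUBIC))
    c=arm.get_calibration(n);print(n,c["intrinsics"],c["cam_to_world"])
E
```

```text
pics
0.0188 [[-0.9571  0.2896 -0.0005]
 [ 0.2896  0.9571 -0.0011]
 [ 0.0001 -0.0012 -1.    ]]
scene [[449.217    0.     278.0765]
 [  0.     449.217  206.8459]
 [  0.       0.       1.    ]] [[ 0.7236 -0.3012  0.621  -0.2276]
 [-0.6902 -0.3118  0.653  -0.806 ]
 [-0.0031 -0.9012 -0.4335  0.617 ]
 [ 0.      0.      0.      1.    ]]
top [[390.9848   0.     280.1889]
 [  0.     390.9848 202.2449]
 [  0.       0.       1.    ]] [[-0.0309 -0.9985  0.0446  0.505 ]
 [-0.9995  0.0311  0.0033  0.0332]
 [-0.0047 -0.0445 -0.999   1.3039]
 [ 0.      0.      0.      1.    ]]
```

View pics/top0.png

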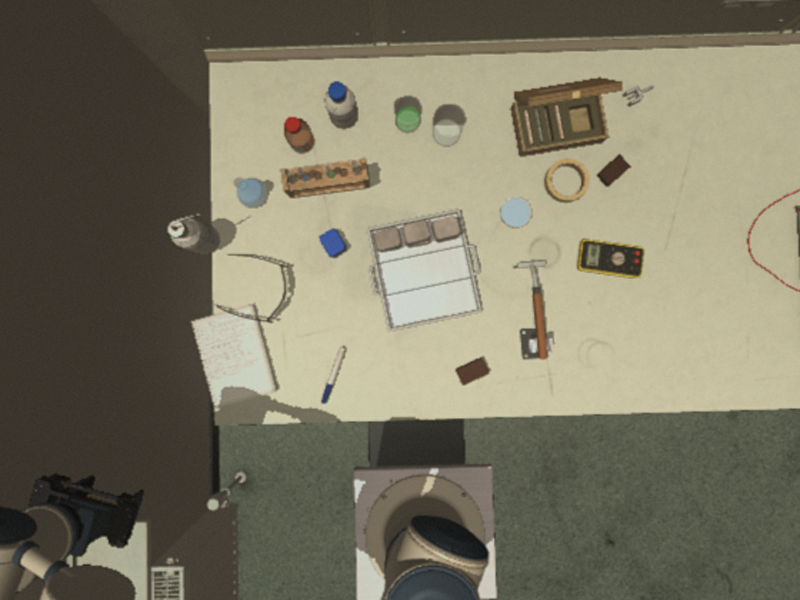

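View pics/scene0.png

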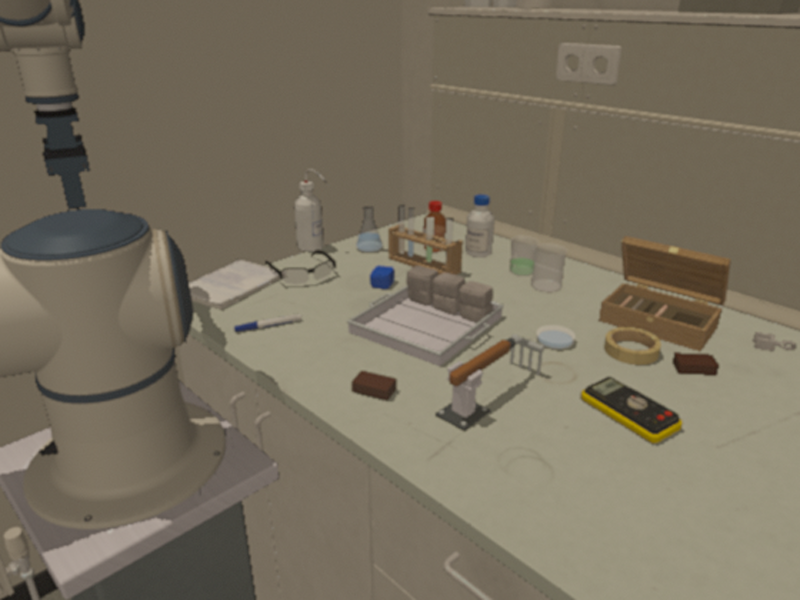

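The top view shows the tray at about (425,270), with the lumps at its far end, the rake at about (537,310) and its head at (531,265). I'll enlarge that area.

```bash
python3 - <<'E'
import cv2
from rig import arm
im=arm.snapshot("top")[:,:,::-1]
cv2.imwrite("pics/crop1.png",cv2.resize(im[140:260,250:400],(750,600),interpolation=cv2.INTER_CUBIC))
E
```

```text
(no output)
```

View pics/crop1.png

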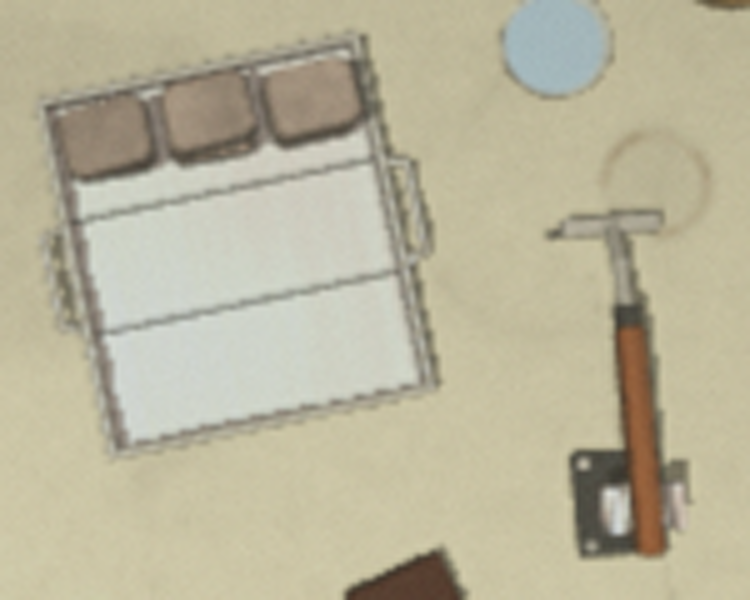

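```bash
cat > h.py <<'E'
import numpy as np
from rig import arm
np.set_printoptions(precision=4,suppress=True)
def px2w(uv,z,name="top"):
    c=arm.get_calibration(name);M=c["cam_to_world"]
    d=M[:3,:3]@np.linalg.inv(c["intrinsics"])@[uv[0],uv[1],1]
    return M[:3,3]+d*(z-M[2,3])/d[2]
def crop(c,z,o=(250,140),s=5): return px2w(((c[0]+.5)/s-.5+o[0],(c[1]+.5)/s-.5+o[1]),z)
E
python3 - <<'E'
from h import *
R=[crop(c,.029)[:2] for c in[(43,103),(363,35),(438,385),(115,455)]]
print("rim",*R,"c",np.mean(R,0))
for a,b in[(0,3),(1,2),(1,0),(2,3)]:
    d=R[a]-R[b];print(np.hypot(*d),np.degrees(np.arctan2(d[1],d[0])))
for l in[((82,221),(375,160)),((107,331),(400,270))]:
    p=[crop(c,.004)[:2] for c in l];print("line",p,np.mean(p,0))
hn,hf=crop((651,552),.089),crop((628,318),.089);b=crop((613,224),.06)
print("handle",hn,hf,"bar",b);d=(hf-hn);print(np.hypot(*d[:2]),np.degrees(np.arctan2(d[1],d[0])))
d=b-hn;print(np.hypot(*d[:2]),np.degrees(np.arctan2(d[1],d[0])))
print("tops",[crop(c,.072)[:2] for c in[(105,135),(210,115),(310,97)]])
E
```

```text
rim [0.7021 0.1052] [ 0.7404 -0.1061] [ 0.5093 -0.1467] [0.4703 0.0649] c [ 0.6055 -0.0207]
0.23525782993406658 9.864935504738627
0.23457350216772568 9.969763152856075
0.21477628482201944 -79.74106324135604
0.2152112355738017 -79.559559557995
line [array([0.626 , 0.0829]), array([ 0.6607, -0.1139])] [ 0.6434 -0.0155]
line [array([0.5521, 0.0684]), array([ 0.5867, -0.1278])] [ 0.5694 -0.0297]
handle [ 0.402  -0.2659  0.089 ] [ 0.547  -0.2577  0.089 ] bar [ 0.6083 -0.2576  0.06  ]
0.14528336011521314 3.2201015604252468
0.20644950011359256 2.2945959782062615
tops [array([0.6738, 0.0641]), array([ 0.6845, -0.0028]), array([ 0.6939, -0.0665])]
```

```bash
cat >> h.py <<'E'
from math import cos,sin,radians
TC=np.array([.606,-.0220]);TY=10.
GP=np.array([.507,-.2607]);RY=2.8
def rot(yaw):
    c,s=cos(radians(yaw)),sin(radians(yaw))
    return np.array([[-c,-s,0],[-s,c,0],[0,0,-1.]])
def rz(yaw): c,s=cos(radians(yaw)),sin(radians(yaw)); return np.array([[c,-s],[s,c]])
def tip(x,y,z,yaw=0,feed=.25):
    """tine row middle to tray x,y and world z, rake yaw relative to tray"""
    p=TC+rz(TY)@[x,y]-rz(TY+yaw)@[.105,0]
    arm.move_l([*p,z+.0592],rot(TY+yaw),feed=feed)
E
python3 - <<'E'
from h import *
arm.grip(.06)
arm.move_to([*GP,.14],rot(RY)); print(arm.current_t(),arm.current_joint_positions())
arm.move_l([*GP,.0592],feed=.15); arm.grip(0)
print(arm.current_t(),arm.current_width(),arm.current_grasp_force(),arm.current_ee_pos())
arm.move_l([*GP,.20],feed=.25)
print(arm.current_t(),arm.current_force(),arm.current_torque())
import cv2
im=arm.snapshot("scene"); cv2.imwrite("pics/s1.png",cv2.resize(im[100:400,180:560,::-1],(760,600),interpolation=cv2.INTER_CUBIC))
E
```

```text
4.025 [ -33.1563   28.6417   89.9874    0.0053   61.369  -125.998 ]
5.4333 0.017624991336224815 29.990387856960297 [ 0.5071 -0.2607  0.0593]
6.15 [-0.3826 -0.1859 -1.634 ] [0.0174 0.1194 0.0339]
```

View pics/s1.png

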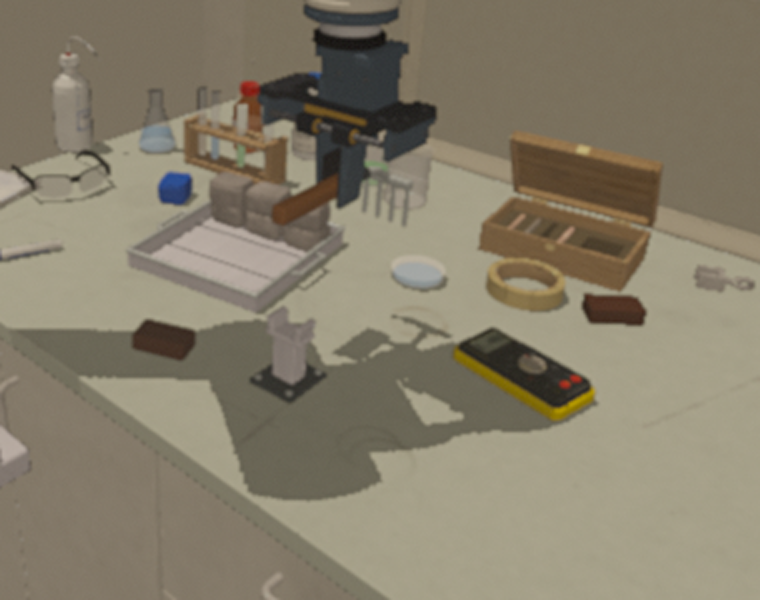

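The rake is held level with its head at (385,185). The fork is clear. Next I pull the upper left lump.

```bash
python3 - <<'E'
from h import *
import cv2
tip(.118,.067,.11,feed=.3)
tip(.118,.067,.047,feed=.2)
f0=arm.current_force()
for x in(.10,.08,.06,.045):
    tip(x,.067,.047,feed=.1); print(x,arm.current_t(),arm.current_force()-f0)
im=arm.snapshot("scene"); cv2.imwrite("pics/s2.png",cv2.resize(im[150:290,220:400,::-1],(771,600),interpolation=cv2.INTER_CUBIC))
E
```

```text
0.1 8.2333 [-0.9115 -0.454  -1.1524]
0.08 8.5833 [ 0.9167 -1.3364 -1.0999]
0.06 8.9333 [-0.3608 -0.325  -1.4086]
0.045 9.2333 [ 0.724  -1.2647 -1.4089]
```

View pics/s2.png

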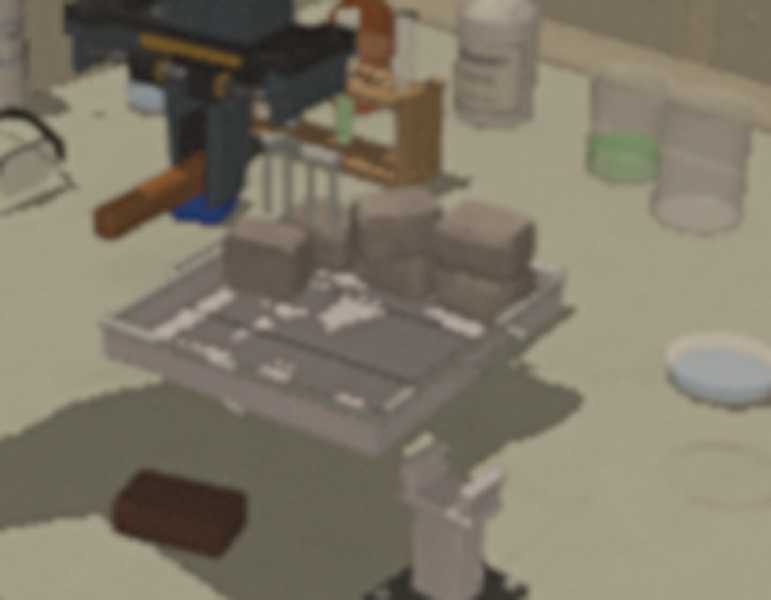

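The left lump has come off its partner and now sits at about (265,255), in front of the tines. I'll pull it on to the near third with the tines lowered, then do the right and middle ones.

```bash
python3 - <<'E'
from h import *
import cv2
f0=arm.current_force()
for x,z in((.03,.035),(.005,.025),(-.02,.012),(-.052,.012)):
    tip(x,.066,z,feed=.12); print(x,arm.current_t(),arm.current_force()-f0)
tip(-.03,.066,.03,feed=.2); tip(.0,.03,.12,feed=.3)
tip(.118,-.065,.11,feed=.3)
tip(.118,-.065,.047,feed=.2)
for x in(.08,.045):
    tip(x,-.065,.047,feed=.1); print(x,arm.current_t(),arm.current_force()-f0)
im=arm.snapshot("scene"); cv2.imwrite("pics/s3.png",cv2.resize(im[150:290,220:400,::-1],(771,600),interpolation=cv2.INTER_CUBIC))
E
```

```text
0.03 9.5917 [ 1.0974 -0.0477  0.3294]
0.005 9.9667 [-0.0504 -0.2283 -0.3972]
-0.02 10.35 [ 0.7465 -0.9114 -0.8585]
-0.052 10.7667 [1.1818 0.6612 0.4973]
0.08 13.2083 [-0.5859  0.4996 -0.0591]
0.045 13.7083 [ 0.5098 -0.0374 -0.2933]
```

View pics/s3.png

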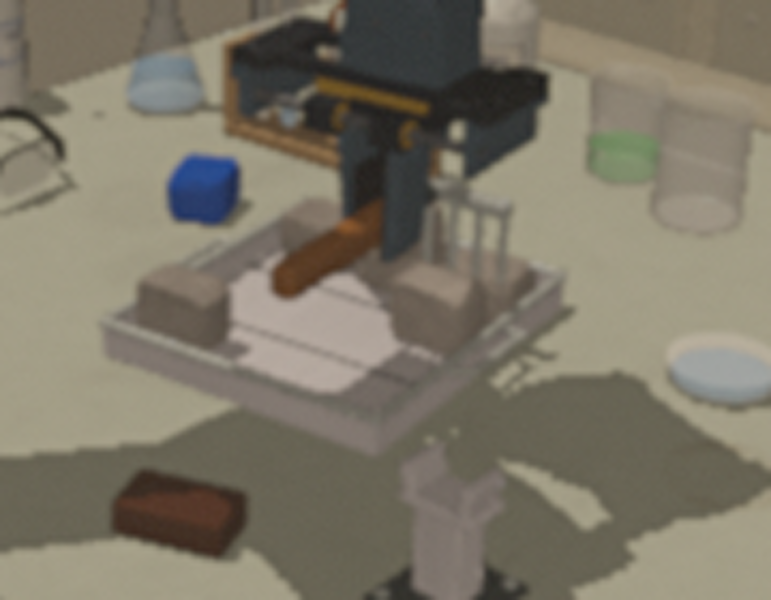

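The left lump lies flat in the near third at (185,305), and the right one is down at (435,300). I'll finish the right lump, then the middle one.

```bash
python3 - <<'E'
from h import *
import cv2
for x,z in((.03,.035),(.005,.025),(-.02,.012),(-.052,.012)): tip(x,-.064,z,feed=.12)
tip(-.03,-.064,.03,feed=.2); tip(.0,-.03,.12,feed=.3)
tip(.118,.002,.11,feed=.3)
tip(.118,.002,.047,feed=.2)
tip(.045,.002,.047,feed=.1)
for x,z in((.03,.035),(.018,.025)): tip(x,.002,z,feed=.12)
tip(.03,.002,.06,feed=.2); tip(.03,.002,.13,feed=.3)
P=[*GP,.20]; arm.move_l(P,rot(RY),feed=.3); print(arm.current_t(),arm.current_force())
for n,(a,b,c,d) in dict(scene=(150,290,220,400),top=(140,260,250,400)).items():
    im=arm.snapshot(n)[a:b,c:d,::-1]; cv2.imwrite(f"pics/{n}4.png",cv2.resize(im,(750,600),interpolation=cv2.INTER_CUBIC))
E
```

```text
20.15 [-0.0545  0.3367 -1.7947]
```

View pics/scene4.png

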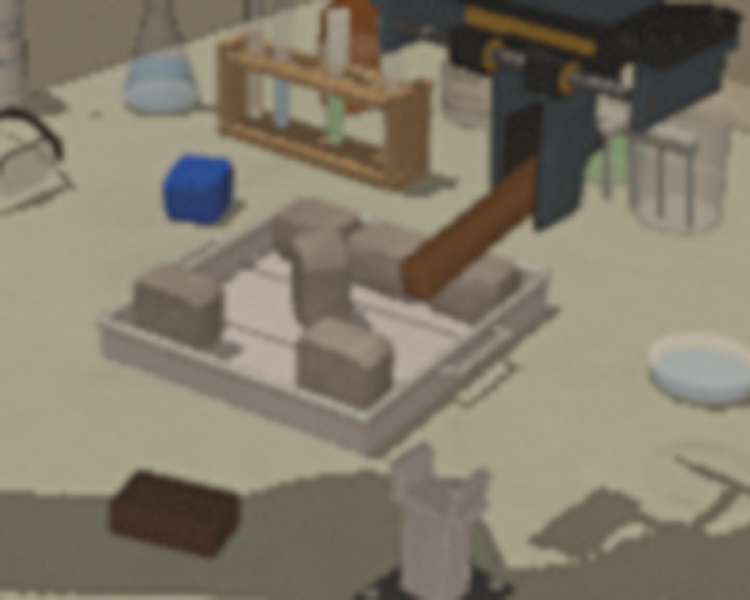

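View pics/top4.png

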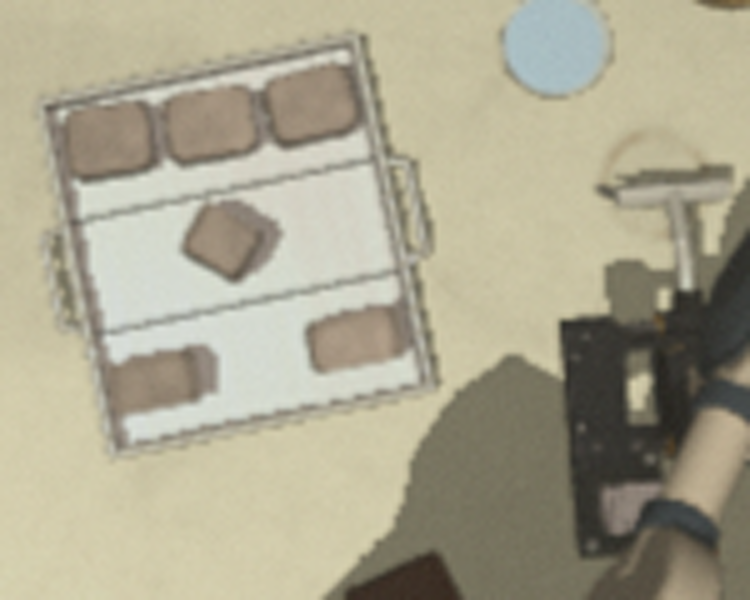

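All six lumps are on the floor, with three far, one in the middle and two near. The middle one stands on end at about (222,242). I'll topple it so it lies down, pulling sideways with the rake turned across the tray, where there is room.

```bash
python3 - <<'E'
from h import *
def tr(c,z): return rz(-TY)@(crop(c,z)[:2]-TC)
print("mid",tr((222,242),.064),[tr(c,.064) for c in((183,243),(215,203),(262,240),(235,282))])
print("near",tr((152,382),.05),tr((352,342),.05),[tr((c),.05) for c in((308,345),(350,312))])
for yaw in(90,-90):
  for y in(.06,-.06):
    p=TC+rz(TY)@[0,y]-rz(TY+yaw)@[.105,0]
    print(yaw,y,arm.solve_ik([*p,.11],rot(TY+yaw)))
E
```

```text
mid [0.0007 0.0141] [array([0.0051, 0.0385]), array([0.026 , 0.0133]), array([-0.0033, -0.0111]), array([-0.0259,  0.0112])]
near [-0.0772  0.0758] [-0.0782 -0.055 ] [array([-0.0744, -0.0269]), array([-0.0591, -0.0577])]
90 0.06 [-11.706   34.0638  84.702   -0.      61.2342 158.294 ]
90 -0.06 [-21.3829  37.1176  77.9817  -0.      64.9007 148.6171]
-90 0.06 [ 7.92   32.4876 88.1519 -0.     59.3605 -2.08  ]
-90 -0.06 [ -3.5776  32.7846  87.5027  -0.      59.7126 -13.5776]
```

```bash
python3 - <<'E'
from h import *
import cv2
def pose(x,y,z,yaw): return [*(TC+rz(TY)@[x,y]-rz(TY+yaw)@[.105,0]),z+.0592],rot(TY+yaw)
arm.move_to(*pose(.0,.062,.14,-90)); print(arm.current_t())
tip(.0,.062,.022,-90,.2)
tip(.0,.022,.022,-90,.08)
tip(.0,.035,.03,-90,.2); tip(.0,.035,.053,-90,.2)
tip(.0,-.022,.053,-90,.3)
tip(.0,-.01,.1,-90,.2); tip(.0,.05,.14,-90,.3)
print(arm.current_t(),arm.current_force())
arm.move_to([*GP,.20],rot(RY)); print(arm.current_t())
a=[cv2.resize(arm.snapshot(n)[r0:r1,c0:c1,::-1],(400,400),interpolation=cv2.INTER_CUBIC) for n,(r0,r1,c0,c1) in dict(scene=(170,270,235,360),top=(140,240,250,350)).items()]
cv2.imwrite("pics/c5.png",cv2.hconcat(a))
E
```

```text
22.2
25.2333 [-0.7854  0.316  -1.3583]
27.1667
```

View pics/c5.png

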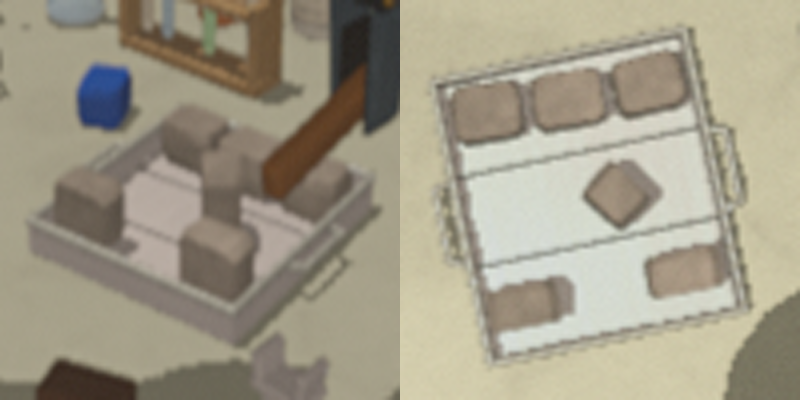

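It slid without toppling, because I pushed on a corner. I'll push square to a face instead, high up and with a run-up. The clear direction is the near-left one, using rake yaw -50° relative to the tray.

```bash
cat >> h.py <<'E'
def pose(x,y,z,yaw): return [*(TC+rz(TY)@[x,y]-rz(TY+yaw)@[.105,0]),z+.0592],rot(TY+yaw)
E
python3 - <<'E'
from h import *
import cv2
c=rz(-TY)@(crop((217,194),.064,s=4)[:2]-TC); print(c)
Y=-50; d=rz(Y)@[1,0]
def at(s,z,feed): tip(*(c+d*s),z,Y,feed)
arm.move_to(*pose(*(c-d*.045),.13,Y))
at(-.045,.022,.25); at(-.008,.022,.1); at(-.03,.05,.2); at(-.03,.12,.3)   # square it up, slide far-right
at(.085,.12,.3); at(.085,.057,.25)
at(-.015,.057,.35)
at(0,.12,.25)
arm.move_to([*GP,.20],rot(RY)); print(arm.current_t(),arm.current_force())
a=[cv2.resize(arm.snapshot(n)[r0:r1,c0:c1,::-1],(400,400),interpolation=cv2.INTER_CUBIC) for n,(r0,r1,c0,c1) in dict(scene=(170,270,235,360),top=(140,240,250,350)).items()]
cv2.imwrite("pics/c6.png",cv2.hconcat(a))
E
```

```text
[-0.0061 -0.0166]
33.3 [ 0.3161  0.0027 -2.0931]
```

View pics/c6.png

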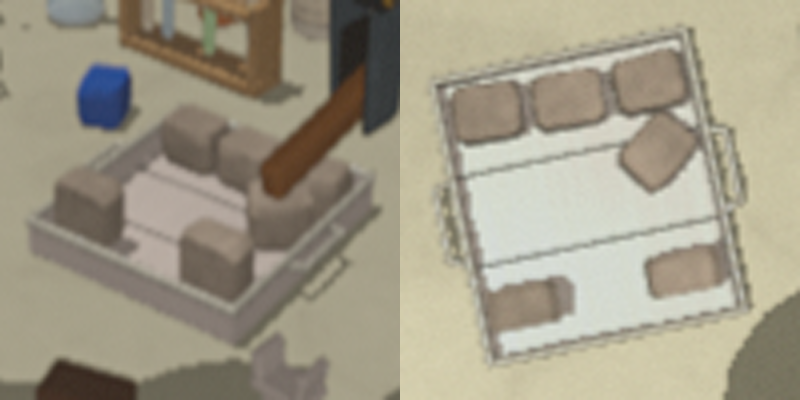

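The lump now lies flat at (658,152), close to the far line and in front of the far-right lump. I'll pull it about 40 mm into the middle third. I've used my ten pictures, so from here I locate lumps by image code.

```bash
cat >> h.py <<'E'
import cv2
def lumps(z=.038):
    im=arm.snapshot("top"); hsv=cv2.cvtColor(im,cv2.COLOR_RGB2HSV)
    H=np.linalg.inv; c=arm.get_calibration("top"); W=H(c["cam_to_world"])
    q=[TC+rz(TY)@v for v in((.112,.100),(.112,-.100),(-.112,-.100),(-.112,.100))]
    P=np.array([(c["intrinsics"]@(W@[*p,z,1])[:3]) for p in q]); P=P[:,:2]/P[:,2:]
    s=6; D=np.float32([[0,0],[200*s,0],[200*s,224*s],[0,224*s]])
    w=cv2.warpPerspective(im,cv2.getPerspectiveTransform(np.float32(P),D),(200*s,224*s),flags=cv2.INTER_CUBIC).astype(int)
    m=((w[:,:,0]-w[:,:,2]>22)&(w.sum(2)>180)).astype(np.uint8)
    m=cv2.morphologyEx(m,cv2.MORPH_OPEN,np.ones((25,25)))
    for k in cv2.findContours(m,0,2)[0]:
        if cv2.contourArea(k)<200*s*s: continue
        b=cv2.boxPoints(cv2.minAreaRect(k))/s; g=k[:,0].mean(0)/s
        f=lambda v:(round(112-v[1]),round(100-v[0]))
        print("lump",f(b.mean(0)),"area",round(cv2.contourArea(k)/s/s),"box",[f(v) for v in b])
E
python3 - <<'E'
from h import *
lumps()
f=lambda c:rz(-TY)@(crop(c,.038,s=4)[:2]-TC)
for c in((258,152),(219,152),(258,112),(297,142),(255,192)): print(f(c))
E
```

```text
lump (-77, 72) area 1748 box [(-94, 100), (-59, 100), (-59, 44), (-94, 44)]
lump (-76, -59) area 1993 box [(-59, -29), (-59, -90), (-94, -90), (-94, -29)]
lump (24, -58) area 2426 box [(25, -21), (60, -69), (23, -96), (-13, -48)]
lump (81, 5) area 2467 box [(59, 35), (104, 34), (102, -25), (57, -24)]
lump (81, -62) area 2414 box [(103, -33), (105, -90), (59, -92), (57, -35)]
lump (84, 72) area 2348 box [(63, 102), (108, 99), (105, 42), (60, 45)]
[ 0.0223 -0.0581]
[ 0.0288 -0.0271]
[ 0.0542 -0.0648]
[ 0.0238 -0.0908]
[-0.0091 -0.0489]
```

The code finds all six flat and one deep: three in the far third (x≈82), one in the middle (24, -58) and two near (x≈-77). Now I return the rake.

```bash
python3 - <<'E'
from h import *
f0=arm.current_force()
arm.move_l([*GP,.085],rot(RY),feed=.2)
for z in(.065,.062,.0605,.0593):
    arm.move_l([*GP,z],feed=.03); arm.sleep(.1); print(z,arm.current_force()-f0)
arm.grip(.05); arm.sleep(.2); print("open",arm.current_force())
arm.move_l([*GP,.15],feed=.15)
p=[.42,-.0,.30]
arm.move_to(p,rot(RY)); print(arm.current_t())
lumps()
im=arm.snapshot("top")[:,:,::-1]; ref=cv2.imread("pics/crop1.png")
new=cv2.resize(im[140:260,250:400],(750,600),interpolation=cv2.INTER_CUBIC)
def cen(a):
    a=a.astype(int)[200:600,520:720]; m=(a[:,:,2]-a[:,:,0]>75)
    ys,xs=np.nonzero(m); return m.sum(),xs.mean()+520,ys.mean()+200,ys.min()+200,ys.max()+200,np.degrees(np.arctan(np.polyfit(ys,xs,1)[0]))
print(cen(ref));print(cen(new)); d=cv2.absdiff(ref,new)[190:260,530:690]; print("head diff",d.mean(),d.max())
E
```

```text
0.065 [ 1.4238 -1.6271 -0.9425]
0.062 [ 0.9106 -2.3635 -0.8972]
0.0605 [ 1.5188 -1.3093  0.7485]
0.0593 [ 1.9002 -1.356   1.6528]
open [ 0.1568 -0.2812 -0.0066]
38.95
lump (-77, 72) area 1744 box [(-93, 100), (-60, 100), (-60, 45), (-93, 45)]
lump (-76, -57) area 1549 box [(-93, -29), (-58, -30), (-60, -84), (-95, -83)]
lump (24, -58) area 2391 box [(24, -21), (59, -68), (23, -95), (-12, -48)]
lump (81, 5) area 2450 box [(59, 35), (104, 33), (102, -25), (57, -23)]
lump (81, -62) area 2402 box [(103, -33), (105, -90), (59, -92), (57, -34)]
lump (84, 72) area 2337 box [(63, 101), (107, 99), (105, 42), (60, 44)]
(np.int64(3674), np.float64(641.0356559608057), np.float64(444.7759934676102), np.int64(331), np.int64(552), np.float64(5.689461156258612))
(np.int64(2524), np.float64(644.0027733755943), np.float64(482.5483359746434), np.int64(330), np.int64(551), np.float64(3.733625242064114))
head diff 5.01625 57
```

The handle spans rows 330–551, against 331–552 at the start, and the head matches too, so the rake is home.

```bash
python3 -c "
from rig import arm
print(arm.sign_off())"
```

```text
the job is handed in; nothing more can be done
None
```

The job is handed in at about 39 s: all six lumps lie one deep on the tray floor (three far, one middle, two near; the near two look to be on their sides), and the rake is back in its fork; the other bench items were not re-measured.

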